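# Unstack the finished joinery parts into their trays

## Task

The finished wooden parts stand in one stack on the bench. Take the stack apart and lay every part in the tray made for it: the long board in the long tray, the short board in the short tray, the round rosette in the round tray and the square plinth block in the square tray, each lying flat on the tray's floor with its plain underside down, and let go of. Do not knock over or shove aside the glue bottle or the screw jar.

Things in the scene. Friction and masses are not known exactly. Their poses are not given: they have to be found in the camera images.
- long_board: Bottom of the stack, lying straight on the bench: plain pale wooden board 220 x 64 x 28 mm, 0.28 kg. Origin: centre of its underside; x along the length, y along the 64 mm width, z up; its top is 28 mm above the origin. The stack may stand at any of five places and the trays take the other four.
- short_board: Second layer, lying loose on the long board, nearly along it (within 6 degrees) and nearly in its middle: plain dark brown wooden board 150 x 60 x 28 mm, 0.18 kg. Origin: centre of its underside; x along the length, y along the 60 mm width, z up; its top is 28 mm above the origin. Its own top carries the rosette and the plinth side by side, about 72 mm apart along its length; which is at which end changes.
- rosette: Round turned pale wooden disc, diameter 52 mm, 28 mm high, upright side wall up to 24 mm, a shallow dished pattern on top, 45 g; lies loose on the short board near one end. Origin: centre of its underside; z up, x and y without meaning (round).
- plinth: Square pale wooden block 46 x 46 mm, 24 mm high, with a raised 34 x 34 mm panel 4 mm higher on top (28 mm in all), 45 g; lies loose on the short board near the other end, its sides nearly along the board's. Origin: centre of its underside; x and y square to its sides, z up.
- long_tray: Long shallow tray with dark rim and plywood floor, inside 240 x 84 mm (outside 252 x 96), for the long board. x along its length, y across. Fixed to the bench, it does not move. Floor 6 mm above the bench, wooden rim 6 mm thick whose top is 12 mm above the bench. Origin: centre of its underside, on the bench; z up. Its place and turn (within 15 degrees of square to the robot) change every time.
- short_tray: Shorter shallow tray with dark rim and plywood floor, inside 170 x 80 mm (outside 182 x 92), for the short board. x along its length, y across. Fixed to the bench, it does not move. Floor 6 mm above the bench, wooden rim 6 mm thick whose top is 12 mm above the bench. Origin: centre of its underside, on the bench; z up. Its place and turn (within 15 degrees of square to the robot) change every time.
- round_tray: Round shallow tray with dark rim, inside diameter 72 mm (outside 84), for the rosette. Fixed to the bench, it does not move. Floor 6 mm above the bench, wooden rim 6 mm thick whose top is 12 mm above the bench. Origin: centre of its underside, on the bench; z up. Its place and turn (within 15 degrees of square to the robot) change every time.
- square_tray: Small square shallow tray with dark rim, inside 62 x 62 mm (outside 74), for the plinth, which fits only with its sides along the tray's (any quarter turn). x and y square to its sides. Fixed to the bench, it does not move. Floor 6 mm above the bench, wooden rim 6 mm thick whose top is 12 mm above the bench. Origin: centre of its underside, on the bench; z up. Its place and turn (within 15 degrees of square to the robot) change every time.
- glue_bottle: Bystander, to be left where it stands: white glue bottle with orange cap, diameter 60 mm, 150 mm tall, standing loose. Origin: centre of its underside; z up.
- screw_jar: Bystander, to be left where it stands: amber glass jar with steel lid, diameter 66 mm, 85 mm tall, standing loose. Origin: centre of its underside; z up.
Mind the look-alikes: they are no part of the job. What is shaped like the rosette but orange, red or turquoise is not meant.

How it is judged (in metres and radians):
At the end, for the whole second after the job is handed in: Each of the four parts lies in its own tray, underside centre within 15 mm of the tray's centre and on the tray's floor (underside 3 to 10 mm above the tray's), tilted less than 0.06 rad, the two boards along their trays within 0.15 rad, released and at rest (horizontal distance between long_board and long_tray below 0.015 m and z of long_board in the frame of long_tray between 0.003 and 0.01 m and angle between each of long_board, short_board, rosette, plinth's own z axis and vertical below 0.06 rad and linear speed of each of long_board, short_board, rosette, plinth below 0.03 m/s and angular speed of each of long_board, short_board, rosette, plinth below 0.3 rad/s and contact force between each of long_board, short_board, rosette, plinth and the fingers below 0.2 N and angle between the x axis of long_board and the x axis of long_tray, either way round below 0.15 rad and horizontal distance between short_board and short_tray below 0.015 m and z of short_board in the frame of short_tray between 0.003 and 0.01 m and angle between the x axis of short_board and the x axis of short_tray, either way round below 0.15 rad and horizontal distance between rosette and round_tray below 0.015 m and z of rosette in the frame of round_tray between 0.003 and 0.01 m and horizontal distance between plinth and square_tray below 0.015 m and z of plinth in the frame of square_tray between 0.003 and 0.01 m); the robot touches nothing.
It fails at once if the glue bottle is knocked over or shoved (tilted more than 0.4 rad or moved more than 40 mm) (angle between glue_bottle's own z axis and vertical above 0.4 rad or distance of glue_bottle from where it was at the start of the episode above 0.04 m).
It fails at once if the screw jar is knocked over or shoved (tilted more than 0.4 rad or moved more than 40 mm) (angle between screw_jar's own z axis and vertical above 0.4 rad or distance of screw_jar from where it was at the start of the episode above 0.04 m).
It also fails if it takes over 128 s, if anything falls off the work surface, if the arm or the gripper's body presses on something with over 40 N, if the wrist force passes 120 N, or if a joint passes its speed limit or range.

## Robot

A 7-joint arm with a two-finger parallel gripper is mounted at the origin on the work surface. World frame = base frame: x ahead of the robot, y to its left, z up, the work surface at z = 0. Lengths are in mm, angles in rad, forces in N, time in s.
With the tool pointing down it reaches from about 425 to 875 mm from the base axis. Payload 8.4 kg.
Tool frame: the origin (TCP) lies at the very end of the fingers, on their centre line; the grasp point (between the pads) lies hold_point_z behind it (hold_point_z is the distance from the TCP to the grasp point, in mm); z points along the fingers, y is the direction in which the jaws open and shut (so a half turn about z gives the same grasp; the last joint's range is limited). The gripper opens to 87 mm and grips with 3 to 60 N. Pads are 19 mm wide; open, the fingers measure 117 mm over their backs; the gripper's body (75 mm by 190 mm) begins 51 mm behind the grasp point.
Start: joints at [1.114, 0.333, 0.04, 1.465, -0.013, 1.343, -0.059], TCP at [227.616, -608.814, 222.546] pointing down, gripper open.
Joint ranges: [-2.58, 2.58], [-0.38, 2.09], [-1.3, 1.39], [0.25, 2.4], [-1.5, 4.64], [0.08, 2.09], [-2.65, 2.65]. Speed limits (rad/s): [2.22, 2.22, 2.79, 2.79, 3.14, 3.14, 3.14].

## Interface

Orientations are given as a rotation vector (axis times angle).
In Python, from plant import read_state, get_image, close_job, hold_point_z gives the robot as it stands.
- The arm moves only by the tool move_arm, never from a script. Its argument "commands" is a list that holds one entry, the list of rows, each a list of 6 numbers: the shift along the tool's x, y, z in mm, then the turn, a rotation vector about the tool's x, y, z in degrees. A call has exactly 10 rows; each row is the pose to reach, as a shift and turn from the pose measured when the call began, along the tool's axes at that moment; what a row does not reach only later rows make up. A row lasts 1/12 s, in which the tool goes at most 41.7 mm and 7.16 degrees, less where a joint would pass 70% of its speed; a pose out of reach is approached as far as the arm can. A call with a gripper value outside its range is refused whole. "gripper" is the finger opening in mm, from 0 to 87, set as the call begins (left out, the last holds). The fingers move at their own pace and stop on an object; "grip_force" is the grip in N (left out, the last holds). Time passes only in rows, so rows that repeat a pose let the fingers close, or fill a call up. It gives the time, the measured TCP pose, the force and the opening at its end, in the units of the state.
- read_state(): the state, without advancing time (a new reading comes with each control period).
- get_image(name): name is "side" or "top"; returns a dict with "image" (420x560x3 uint8, red, green, blue), "z_map" (420x560 float32, mm along the optical axis (not along the pixel's ray), 0 where there is no reading), "camera_matrix" (3x3 intrinsics, pixels), "rvec" (rotation vector, rad) and "tvec" (3), from world to camera coordinates, as OpenCV has them. Camera axes: x right, y down, z forward; pixel columns grow to the right and rows downward; lengths in mm; the calibration is good to about 2 mm. A picture is of the moment at which its call begins.
- close_job(): hands the job in, once; it reports no verdict.
The state is a dict: "time_s": time; "joint_positions": joint angles; "dq": joint speeds; "joint_efforts": joint torques, N m; "eef_pos": TCP position; "orientation": TCP orientation; "contact_force": force on the tool from outside, world axes, zero at the start; "wrist_torque": the same for the moment, N m; "width": finger opening in mm.
Only numpy, scipy, OpenCV 4.12 (cv2) and the standard library are available. Lean on these libraries where they do the work, as an engineer would, in place of code of your own. Each camera call takes 0.05 s, during which the arm holds its last target. There are 200 camera calls.

## Working session

There is one attempt and no reset: what is moved stays moved. The work goes in short steps, Python scripts to look and compute and a tool call to move; the robot and the scene stay as the last step left them, time stands still between calls to the robot, and variables do not carry over. Pictures are saved under pics/ and viewed, about 12 in all and at most 16, crops included, and the job is handed in when it is done.

Besides the shell and the picture viewer there is one more tool, called after "Emit:" as name(argument=value, ...) on one line, values as JSON. move_arm: Moves the arm, as the interface text tells. Its arguments: {"type":"object","properties":{"commands":{"type":"array"},"gripper":{"type":"number"},"grip_force":{"type":"number"}},"required":["commands"]}

```bash
mkdir -p pics
cat > h.py <<'E'
import numpy as np, cv2
from plant import read_state, get_image, close_job, hold_point_z
def cam(n):
    d=get_image(n); d['R']=cv2.Rodrigues(np.array(d['rvec'],float))[0]; d['K']=np.array(d['camera_matrix']); d['t']=np.array(d['tvec'],float).ravel(); return d
def ray(d,uv,z):
    uv=np.atleast_2d(np.array(uv,float)); p=np.c_[uv,np.ones(len(uv))]@np.linalg.inv(d['K']).T@d['R']
    c=-d['R'].T@d['t']; return c+p*((z-c[2])/p[:,2])[:,None]
def cloud(d):
    h,w=d['z_map'].shape; u,v=np.meshgrid(np.arange(w),np.arange(h)); p=np.stack([u,v,np.ones_like(u)],-1)@np.linalg.inv(d['K']).T*d['z_map'][...,None]
    return (p-d['t'])@d['R']
def save(d,n,crop=None,s=1):
    im=d['image'][...,::-1]
    if crop: x0,y0,x1,y1=crop; im=im[y0:y1,x0:x1]
    cv2.imwrite('pics/'+n,cv2.resize(im,None,fx=s,fy=s,interpolation=cv2.INTER_CUBIC))
E
python3 - <<'E'
from h import *
print(read_state(),hold_point_z if not callable(hold_point_z) else hold_point_z())
for n in('top','side'):
    d=cam(n); save(d,n+'0.png',s=1.4); np.savez('/tmp/'+n+'.npz',**d); print(n,-d['R'].T@d['t'],d['R'],d['K'])
E
```

```text
{'time_s': 0.0, 'joint_positions': array([ 1.11378973,  0.33392541,  0.03989892,  1.46626226, -0.01339614,
        1.34324585, -0.05853424]), 'dq': array([ 1.49156272e-03,  2.63447592e-04, -6.94911144e-05,  1.93402797e-03,
       -1.25379016e-04, -1.76925208e-03, -2.11792128e-03]), 'joint_efforts': array([-6.32075444e-04, -6.56355500e+01,  1.33502662e+00, -4.03792977e+01,
       -5.97413583e-02,  4.48217662e-02,  7.86851842e-05]), 'eef_pos': array([ 227.44478722, -608.43180738,  221.65462544]), 'orientation': array([-3.08997232e+00, -5.58662105e-01,  6.23963477e-04]), 'contact_force': array([ 0.08873502,  0.98945121, -0.16555719]), 'wrist_torque': array([ 0.01707799,  0.00195972, -0.02549493]), 'width': 86.8617199015495} 18.700000000000003
top [ 366.81065288  -40.25820331 1209.22708038] [[ 0.00537634 -0.99994402  0.00911359]
 [-0.9921091  -0.00647539 -0.12521026]
 [ 0.12526226 -0.0083685  -0.99208837]] [[481.06513286   0.         281.05382657]
 [  0.         481.06513286 215.17229402]
 [  0.           0.           1.        ]]
side [ 95.08456123 846.15257981 766.79337669] [[-0.91027489 -0.41386873  0.0105972 ]
 [-0.24240605  0.51205521 -0.82403809]
 [ 0.33561725 -0.75267    -0.56643528]] [[390.17595487   0.         281.69107884]
 [  0.         390.17595487 207.3175624 ]
 [  0.           0.           1.        ]]
```

View pics/top0.png

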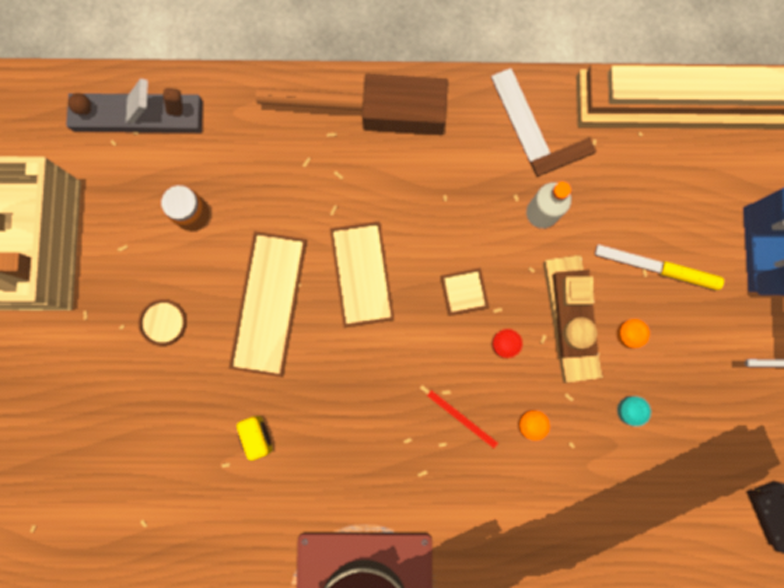

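View pics/side0.png

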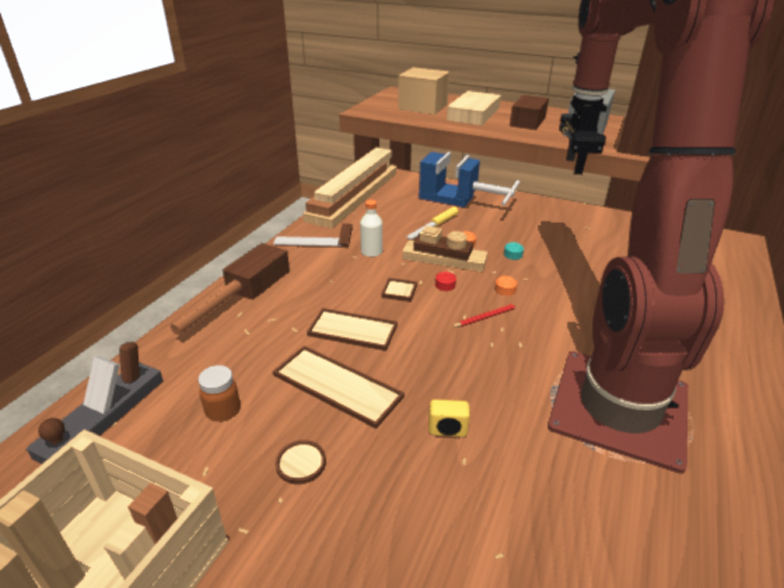

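The top view shows:
- the stack at about (573,320), with the plinth at (579,290) and the rosette at (581,333)
- the long tray at (268,304), short tray at (362,274), square tray at (465,292) and round tray at (163,323)
- the bottle at (549,205) and the jar at (182,205)

Things that could be taken for the rosette are the red disc (507,343), the orange discs (634,333) and (534,425), the turquoise disc (635,411) and the round tray (163,323). The pale disc on the dark board at (581,333) is the real one.

```bash
cat > m.py <<'E'
from h import *
def rect(P):
    P=np.asarray(P,np.float32)[:,:2]; (c,(w,h),a)=cv2.minAreaRect(P)
    if w<h: w,h,a=h,w,a+90
    a=(a+90)%180-90
    return np.round([*c,w,h,a],1)
def band(d,lo,hi,x,y,r):
    C=cloud(d); m=(d['z_map']>0)&(C[...,2]>lo)&(C[...,2]<hi)&(np.hypot(C[...,0]-x,C[...,1]-y)<r)
    return m,C
def big(m):
    n,l,s,c=cv2.connectedComponentsWithStats(m.astype(np.uint8)); i=1+np.argmax(s[1:,4]); return l==i
def edge(m):
    c=max(cv2.findContours(m.astype(np.uint8),cv2.RETR_EXTERNAL,cv2.CHAIN_APPROX_NONE)[0],key=cv2.contourArea); return c[:,0,:]
E
python3 - <<'E'
from m import *
d=dict(np.load('/tmp/top.npz')); d2=dict(np.load('/tmp/side.npz'))
save(d,'crop.png',(370,170,470,290),5)
hsv=cv2.cvtColor(d['image'],cv2.COLOR_RGB2HSV)
for n,(u,v) in dict(long=(268,304),short=(362,274),square=(465,292),round=(163,323)).items():
    u,v=int(u/1.4),int(v/1.4); print(n,'hsv',hsv[v,u], 'bench',hsv[v,u-60])
    m=(hsv[...,2]>190)&(hsv[...,1]<150)
    l=cv2.connectedComponents(m.astype(np.uint8))[1]; mm=l==l[v,u]
    e=edge(mm); P=ray(d,e,6); print(rect(P),mm.sum(),cv2.minEnclosingCircle(P[:,:2].astype(np.float32)))
    # mask area centroid
    vv,uu=np.nonzero(mm); print('  cen',ray(d,[[uu.mean(),vv.mean()]],6)[0].round(1))
for dd,nm in((d,'top'),(d2,'side')):
  x,y,_=ray(d,[[573/1.4,320/1.4]],40)[0]
  for lo,hi,z in((18,38,28),(46,66,56),(72,100,84)):
    m,C=band(dd,lo,hi,x,y,130)
    n,l,s,c=cv2.connectedComponentsWithStats(m.astype(np.uint8))
    for i in range(1,n):
        if s[i,4]>60: 
            e=edge(l==i); print(nm,z,rect(C[l==i]),rect(ray(dd,e,z)),C[l==i].mean(0).round(1),s[i,4])
for n,(u,v,h) in dict(glue=(562,190,150),jar=(180,201,85)).items():
    print(n,ray(d,[[u/1.4,v/1.4]],h))
E
```

```text
long hsv [ 26  96 253] bench [ 13 181 199]Traceback (most recent call last):
  File "<stdin>", line 9, in <module>
  File "m.py", line 3, in rect
    P=np.asarray(P,np.float32)[:,:2]; (c,(w,h),a)=cv2.minAreaRect(P)
                                                  ~~~~~~~~~~~~~~~^^^
cv2.error: OpenCV(4.12.0) /io/opencv/modules/imgproc/src/convhull.cpp:143: error: (-215:Assertion failed) total >= 0 && (depth == CV_32F || depth == CV_32S) in function 'convexHull'
```

View pics/crop.png

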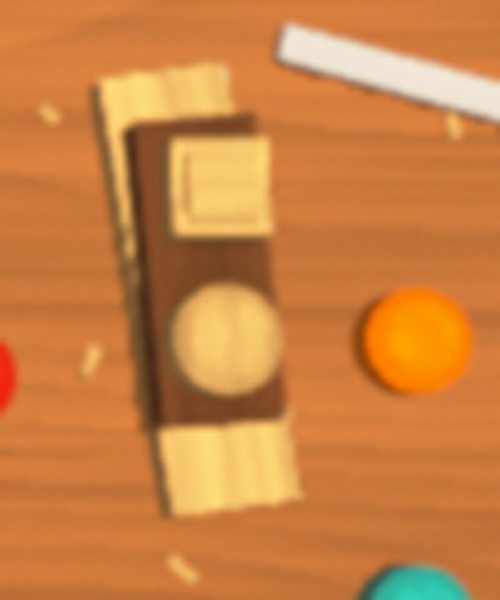

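The crop confirms the choice: the pale square with a raised panel (220,187) is the plinth and the pale disc (227,340) is the rosette. Both sit on the dark board.

```bash
sed -i 's/P=np.asarray(P,np.float32)\[:,:2\]/P=np.ascontiguousarray(np.asarray(P)[:,:2],dtype=np.float32)/' m.py
cat > meas.py <<'E'
from m import *
d=dict(np.load('/tmp/top.npz')); d2=dict(np.load('/tmp/side.npz'))
hsv=cv2.cvtColor(d['image'],cv2.COLOR_RGB2HSV)
for n,(u,v) in dict(long=(268,304),short=(362,274),square=(465,292),round=(163,323)).items():
    u,v=int(u/1.4),int(v/1.4)
    m=(hsv[...,2]>190)&(hsv[...,1]<150)
    l=cv2.connectedComponents(m.astype(np.uint8))[1]; mm=l==l[v,u]
    vv,uu=np.nonzero(mm); print(n,rect(ray(d,edge(mm),6)),mm.sum(),'cen',ray(d,[[uu.mean(),vv.mean()]],6)[0].round(1))
for dd,nm in((d,'top'),(d2,'side')):
  x,y,_=ray(d,[[573/1.4,320/1.4]],40)[0]
  for lo,hi,z in((18,38,28),(46,66,56),(72,100,84)):
    m,C=band(dd,lo,hi,x,y,130)
    n,l,s,c=cv2.connectedComponentsWithStats(m.astype(np.uint8))
    for i in range(1,n):
        if s[i,4]>60:
            print(nm,z,rect(C[l==i]),rect(ray(dd,edge(l==i),z)),C[l==i].mean(0).round(1),s[i,4])
for n,(u,v,h) in dict(glue=(562,190,150),jar=(180,201,85)).items():
    print(n,ray(d,[[u/1.4,v/1.4]],h))
E
python3 meas.py
```

```text
long [514.5 175.9 242.6  85.7  -8.6] 3241 cen [513. 176.   6.]
short [569.4   8.1 171.9  83.    8.4] 2175 cen [568.5   7.9   6. ]
square [ 537.9 -177.6   63.6   63.4  -78.2] 625 cen [ 537.9 -177.6    6. ]
round [479.4 363.3  70.6  69.4  46.5] 647 cen [478.9 363.1   6. ]
top 28 [ 528.7 -362.3  138.4   65.     7.6] [ 528.6 -361.6  137.7   66.3    8.1] [ 564.5 -347.3   29. ] 380
top 28 [ 464.  -471.5   51.7   40.6  -15.6] [ 4.620e+02 -4.704e+02  4.950e+01  4.520e+01  3.000e-01] [ 462.5 -472.    27.1] 307
top 28 [ 445.8 -259.2   50.4   36.6   21.2] [ 445.2 -259.    50.3   36.1   17.7] [ 445.2 -257.6   26.7] 252
top 28 [ 400.7 -381.3   65.1   42.5  -81.8] [ 400.5 -380.    66.8   42.5  -81.7] [ 399.3 -379.3   29. ] 455
top 56 [ 493.6 -366.   149.9   61.5    4.3] [ 493.5 -364.7  150.1   62.8    4.5] [ 490.3 -359.    57. ] 797
top 84 [ 529.9 -366.3   48.    46.5   89.8] [ 529.3 -364.    47.9   45.5  -89.6] [ 529.2 -364.    83.2] 404
top 84 [ 458.3 -366.5   51.1   49.9   89.2] [ 458.1 -364.8   52.3   49.5  -89.7] [ 457.5 -365.2   83. ] 393
side 28 [ 489.1 -360.3  220.    74.2    7.3] [ 487.4 -353.3  220.4   81.7    8.2] [ 477.  -346.    27.4] 364
side 56 [ 495.  -358.4  150.2   63.2    6.3] [ 493.2 -352.8  151.    75.3    3.9] [ 488.1 -345.1   55.4] 287
side 84 [ 530.5 -360.2   54.    45.8  -85.4] [ 526.  -347.6   61.7   49.4  -85.1] [ 529.  -353.5   80.2] 102
side 84 [ 458.9 -357.6   49.1   48.5    0.6] [ 455.1 -348.5   63.5   52.5   85.3] [ 457.9 -356.    80.1] 104
glue [[ 684.29150477 -321.70949621  150.        ]]
jar [[679.11440006 316.17444885  85.        ]]
```

```bash
cat > go.py <<'E'
import sys; from h import *; from scipy.spatial.transform import Rotation as Ro
# targets x y z psi[deg] (tool x heading), printed as tool-frame shift/turn from the current pose and from each previous target
a=np.array(sys.argv[1:],float).reshape(-1,4); s=read_state(); R=Ro.from_rotvec(s['orientation']); p=s['eef_pos']
x=R.as_matrix()[:,0]; print('t',round(s['time_s'],2),'tcp',p.round(1),'psi',np.degrees(np.arctan2(x[1],x[0])).round(2),'F',s['contact_force'].round(1),'w',round(s['width'],1),'q',s['joint_positions'].round(2))
for t in a:
    T=Ro.from_euler('z',t[3],degrees=True)*Ro.from_euler('x',180,degrees=True)
    print(t,'->',R.inv().apply(t[:3]-p).round(1),(R.inv()*T).as_rotvec(degrees=True).round(2)); R,p=T,t[:3]
E
python3 go.py 458 -365.5 130 4
```

```text
t 0.1 tcp [ 227.5 -608.4  221.7] psi 20.5 F [ 0.3 -0.8  0.3] w 86.9 q [ 1.11  0.33  0.04  1.47 -0.01  1.34 -0.06]
[ 458.  -365.5  130.     4. ] -> [ 301.  -146.7   91.9] [-0.08  0.02 16.5 ]
```

Emit:
move_arm(commands=[[[37, -18, 11, 0, 0, 2], [74, -36, 23, 0, 0, 4], [111, -54, 34, 0, 0, 6], [148, -72, 45, 0, 0, 8], [185, -90, 57, 0, 0, 10], [222, -108, 68, 0, 0, 12], [259, -126, 79, 0, 0, 14], [290, -141, 89, 0, 0, 16], [301, -147, 92, 0, 0, 16.5], [301, -147, 92, 0, 0, 16.5]]], gripper=87)

```text
time_s: 0.93
eef_pos: [460.8, -359.9, 128.3]
orientation: [-3.135, -0.12, 0.002]
contact_force: [-0.6, 0.3, -0.2]
width: 86.9
```

```bash
python3 go.py 458 -365.5 66 4 458 -365.5 180 4 479 363.2 180 40
```

```text
t 0.93 tcp [ 460.8 -359.9  128.3] psi 4.39 F [-0.6  0.3 -0.2] w 86.9 q [ 0.69  0.28 -0.12  1.74  0.03  1.13 -0.93]
[ 458.  -365.5   66.     4. ] -> [-3.2  5.7 62.3] [-0.27  0.06  0.39]
[ 458.  -365.5  180.     4. ] -> [   0.    0. -114.] [0. 0. 0.]
[479.  363.2 180.   40. ] -> [  71.8 -725.5   -0. ] [  0.   0. -36.]
```

Emit:
move_arm(commands=[[[-3, 5, 5, 0, 0, 0.4], [-3, 5.7, 20, 0, 0, 0.4], [-3, 5.7, 35, 0, 0, 0.4], [-3, 5.7, 50, 0, 0, 0.4], [-3, 5.7, 58, 0, 0, 0.4], [-3, 5.7, 62, 0, 0, 0.4], [-3, 5.7, 62, 0, 0, 0.4], [-3, 5.7, 62, 0, 0, 0.4], [-3, 5.7, 62, 0, 0, 0.4], [-3, 5.7, 62, 0, 0, 0.4]]])

```text
time_s: 1.77
eef_pos: [458.6, -365.9, 67.2]
orientation: [-3.136, -0.109, 0.0]
contact_force: [-0.3, 0.5, -1.1]
width: 86.9
```

```bash
python3 go.py 458 -365.5 66 4; python3 -c "
from h import *
d=cam('top');save(d,'a.png',(340,140,480,300),5)"
```

```text
t 1.77 tcp [ 458.6 -365.9   67.2] psi 3.99 F [-0.3  0.5 -1.1] w 86.9 q [ 0.69  0.34 -0.11  1.79  0.04  1.02 -0.94]
[ 458.  -365.5   66.     4. ] -> [-0.5 -0.5  1.2] [-0.21  0.   -0.01]
```

View pics/a.png

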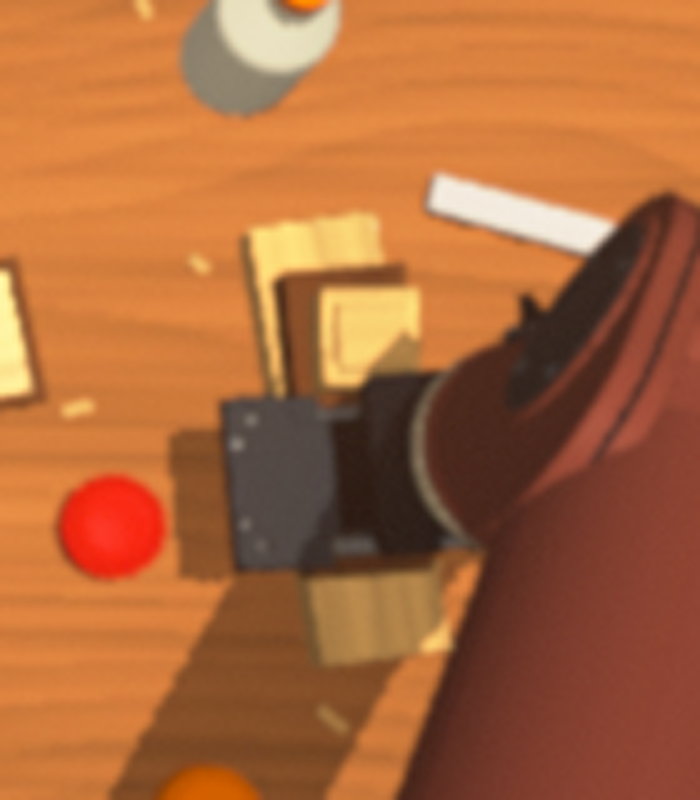

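The picture shows the gripper body at (330,480), covering the rosette. The plinth at (370,335) and the bottle are undisturbed. I'll close on the rosette.

Emit:
move_arm(commands=[[[0, 0, 1, 0, 0, 0], [0, 0, 1, 0, 0, 0], [0, 0, 1, 0, 0, 0], [0, 0, 1, 0, 0, 0], [0, 0, 1, 0, 0, 0], [0, 0, 1, 0, 0, 0], [0, 0, 1, 0, 0, 0], [0, 0, 1, 0, 0, 0], [0, 0, 1, 0, 0, 0], [0, 0, 1, 0, 0, 0]]], gripper=45, grip_force=15)

```text
time_s: 2.65
eef_pos: [458.6, -365.8, 66.1]
orientation: [-3.136, -0.109, 0.0]
contact_force: [-0.5, 0.6, 0.5]
width: 51.5
```

```bash
python3 go.py 458 -365.5 180 4 480 0 180 20 479.2 363.2 180 40
```

```text
t 2.65 tcp [ 458.6 -365.8   66.1] psi 4.0 F [-0.5  0.6  0.5] w 51.5 q [ 0.69  0.34 -0.11  1.79  0.04  1.01 -0.94]
[ 458.  -365.5  180.     4. ] -> [  -0.6   -0.7 -113.9] [-0.23  0.01 -0.  ]
[480.   0. 180.  20.] -> [  47.4 -363.1   -0. ] [  0.   0. -16.]
[479.2 363.2 180.   40. ] -> [ 123.5 -341.6   -0. ] [  0.   0. -20.]
```

The opening reads 51.5 mm on the 52 mm disc, so the rosette is held. I'll lift it and carry it left.

Emit:
move_arm(commands=[[[0, 0, -30, 0, 0, 0], [0, 0, -65, 0, 0, 0], [5, -15, -100, 0, 0, 0], [12, -45, -114, 0, 0, -2], [20, -83, -114, 0, 0, -4], [27, -121, -114, 0, 0, -6], [32, -159, -114, 0, 0, -8], [37, -197, -114, 0, 0, -10], [40, -235, -114, 0, 0, -12], [43, -273, -114, 0, 0, -14]]])

```text
time_s: 3.48
eef_pos: [482.2, -89.1, 181.2]
orientation: [-3.099, -0.493, -0.001]
contact_force: [0.1, 0.3, -0.6]
width: 51.3
```

```bash
python3 go.py 479.2 363.2 180 35
```

```text
t 3.48 tcp [482.2 -89.1 181.2] psi 18.09 F [ 0.1  0.3 -0.6] w 51.3 q [ 0.43  0.06 -0.34  1.88  0.02  1.21 -1.18]
[479.2 363.2 180.   35. ] -> [ 137.6 -430.9    2.8] [ -0.18  -0.09 -16.91]
```

Emit:
move_arm(commands=[[[12, -38, 0, 0, 0, -2], [24, -76, 0, 0, 0, -4], [36, -114, 0, 0, 0, -6], [48, -152, 0, 0, 0, -8], [60, -190, 0, 0, 0, -10], [72, -228, 0, 0, 0, -12], [85, -266, 0, 0, 0, -14], [97, -304, 0, 0, 0, -16], [109, -342, 0, 0, 0, -17], [121, -380, 0, 0, 0, -17]]])

```text
time_s: 4.32
eef_pos: [479.0, 311.4, 182.8]
orientation: [-2.992, -0.947, -0.002]
contact_force: [1.2, -0.0, 0.1]
width: 51.3
```

```bash
python3 go.py 479.2 363.2 60 35
```

```text
t 4.32 tcp [479.  311.4 182.8] psi 35.13 F [ 1.2 -0.   0.1] w 51.3 q [-0.07  0.27 -0.68  1.69  0.17  1.25 -1.75]
[479.2 363.2  60.   35. ] -> [ 29.7 -41.9 123. ] [-0.15 -0.14  0.13]
```

Emit:
move_arm(commands=[[[20, -25, 10, 0, 0, 0], [30, -42, 40, 0, 0, 0], [30, -42, 75, 0, 0, 0], [30, -42, 105, 0, 0, 0], [30, -42, 123, 0, 0, 0], [30, -42, 135, 0, 0, 0], [30, -42, 143, 0, 0, 0], [30, -42, 143, 0, 0, 0], [30, -42, 143, 0, 0, 0], [30, -42, 143, 0, 0, 0]]])

```text
time_s: 5.15
eef_pos: [480.3, 364.1, 41.5]
orientation: [-2.992, -0.946, -0.006]
contact_force: [0.5, 1.2, 0.3]
width: 51.3
```

```bash
python3 go.py 479.2 363.2 16.5 35; python3 -c "
from h import *
d=cam('side');save(d,'b.png',(140,260,340,410),4)"
```

```text
t 5.15 tcp [480.3 364.1  41.5] psi 35.11 F [0.5 1.2 0.3] w 51.3 q [-0.21  0.47 -0.64  1.75  0.33  1.02 -1.93]
[479.2 363.2  16.5  35. ] -> [-1.5  0.2 25. ] [-0.15 -0.27  0.11]
```

View pics/b.png

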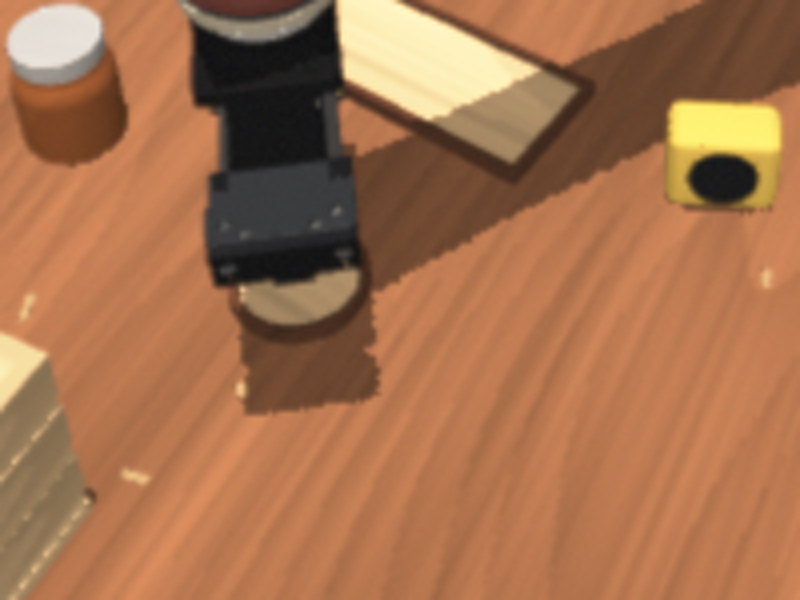

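The gripper is over the round tray, whose near rim shows at (300,320), and it is clear of the jar. I'll go down 25 mm more.

Emit:
move_arm(commands=[[[-1.5, 0, 8, 0, 0, 0], [-1.5, 0, 16, 0, 0, 0], [-1.5, 0, 22, 0, 0, 0], [-1.5, 0, 25, 0, 0, 0], [-1.5, 0, 25, 0, 0, 0], [-1.5, 0, 25, 0, 0, 0], [-1.5, 0, 25, 0, 0, 0], [-1.5, 0, 25, 0, 0, 0], [-1.5, 0, 25, 0, 0, 0], [-1.5, 0, 25, 0, 0, 0]]])

```text
time_s: 6.03
eef_pos: [479.2, 363.4, 16.5]
orientation: [-2.992, -0.946, -0.006]
contact_force: [0.0, 0.0, 0.3]
width: 51.4
```

Emit:
move_arm(commands=[[[0, 0, 0, 0, 0, 0], [0, 0, 0, 0, 0, 0], [0, 0, 0, 0, 0, 0], [0, 0, 0, 0, 0, 0], [0, 0, 0, 0, 0, 0], [0, 0, 0, 0, 0, 0], [0, 0, 0, 0, 0, 0], [0, 0, 0, 0, 0, 0], [0, 0, -5, 0, 0, 0], [0, 0, -15, 0, 0, 0]]], gripper=70)

```text
time_s: 6.87
eef_pos: [478.4, 362.8, 31.0]
orientation: [-2.992, -0.947, -0.003]
contact_force: [1.2, 0.2, 0.1]
width: 70.1
```

```bash
python3 go.py 479.2 363.2 180 35 480 0 180 15 529.5 -365 130 2
```

```text
t 6.87 tcp [478.4 362.8  31. ] psi 35.12 F [1.2 0.2 0.1] w 70.1 q [-0.21  0.48 -0.64  1.76  0.33  1.   -1.93]
[479.2 363.2 180.   35. ] -> [   1.3   -0.3 -149. ] [-0.15 -0.16  0.12]
[480.   0. 180.  15.] -> [-207.7  298.     0. ] [-0. -0. 20.]
[ 529.5 -365.   130.     2. ] -> [-46.7 365.4  50. ] [ 0. -0. 13.]
```

Emit:
move_arm(commands=[[[0, 0, -40, 0, 0, 0], [0, 0, -80, 0, 0, 0], [0, 0, -120, 0, 0, 0], [-20, 29, -149, 0, 0, 2], [-42, 60, -149, 0, 0, 4], [-65, 93, -149, 0, 0, 7], [-88, 126, -149, 0, 0, 10], [-111, 159, -149, 0, 0, 13], [-134, 192, -149, 0, 0, 16], [-157, 225, -149, 0, 0, 20]]])

```text
time_s: 7.7
eef_pos: [479.0, 86.2, 180.2]
orientation: [-3.111, -0.41, -0.005]
contact_force: [1.8, -0.4, -0.2]
width: 70.1
```

```bash
python3 go.py 500 -290 160 2
python3 - <<'E'
from m import *
d=cam('top'); 
for lo,hi in((26,44),):
    m,C=band(d,lo,hi,479,363,60); m=big(m); print('rosette',rect(C[m]),C[m].mean(0).round(1),m.sum(),rect(ray(d,edge(m),33)))
m,C=band(d,72,100,529,-365,60); m=big(m); print('plinth',rect(C[m]),C[m].mean(0).round(1))
E
```

```text
t 7.7 tcp [479.   86.2 180.2] psi 15.01 F [ 1.8 -0.4 -0.2] w 70.1 q [ 0.24  0.06 -0.52  1.89  0.03  1.2  -1.6 ]
[ 500. -290.  160.    2.] -> [-77.2 368.8  18.8] [-0.2  -0.17 13.01]
rosette [478.8 359.   50.9  49.8 -88.2] [478.  358.4  33. ] 357 [478.6 357.6  51.5  49.2 -89.7]
plinth [ 529.9 -365.4   47.7   46.4  -88.6] [ 529.1 -364.    83.2]
```

The rosette lies about 4–5 mm from its tray's centre, with its top at 33 mm where 34 mm is expected. Next is the plinth.

Emit:
move_arm(commands=[[[-8, 39, 2, 0, 0, 1], [-16, 78, 4, 0, 0, 3], [-24, 117, 6, 0, 0, 4], [-32, 156, 8, 0, 0, 6], [-40, 195, 10, 0, 0, 7], [-48, 234, 12, 0, 0, 9], [-56, 273, 14, 0, 0, 10], [-64, 312, 16, 0, 0, 12], [-72, 345, 18, 0, 0, 13], [-77, 369, 19, 0, 0, 13]]], gripper=80)

```text
time_s: 8.58
eef_pos: [494.7, -302.9, 161.5]
orientation: [3.14, 0.027, 0.003]
contact_force: [-0.1, -0.4, 0.1]
width: 80.1
```

```bash
python3 go.py 529.5 -365 66 2
```

```text
t 8.58 tcp [ 494.7 -302.9  161.5] psi 0.98 F [-0.1 -0.4  0.1] w 80.1 q [ 0.62  0.24 -0.18  1.71  0.05  1.19 -1.12]
[ 529.5 -365.    66.     2. ] -> [33.6 62.6 95.6] [ 0.06 -0.11 -1.02]
```

Emit:
move_arm(commands=[[[16, 30, 8, 0, 0, 0], [33.6, 62.6, 25, 0, 0, -1], [33.6, 62.6, 30, 0, 0, -1], [33.6, 62.6, 45, 0, 0, -1], [33.6, 62.6, 60, 0, 0, -1], [33.6, 62.6, 75, 0, 0, -1], [33.6, 62.6, 88, 0, 0, -1], [33.6, 62.6, 95, 0, 0, -1], [33.6, 62.6, 95.5, 0, 0, -1], [33.6, 62.6, 95.5, 0, 0, -1]]])

```text
time_s: 9.42
eef_pos: [529.7, -364.8, 66.3]
orientation: [3.14, 0.055, 0.003]
contact_force: [0.4, -0.3, -0.4]
width: 80.1
```

```bash
python3 go.py 529.5 -365 66 2
```

```text
t 9.42 tcp [ 529.7 -364.8   66.3] psi 1.99 F [ 0.4 -0.3 -0.4] w 80.1 q [ 0.65  0.44 -0.15  1.65  0.07  1.05 -1.06]
[ 529.5 -365.    66.     2. ] -> [-0.2  0.2  0.3] [ 0.05 -0.11 -0.01]
```

Emit:
move_arm(commands=[[[0, 0, 0, 0, 0, 0], [0, 0, 0, 0, 0, 0], [0, 0, 0, 0, 0, 0], [0, 0, 0, 0, 0, 0], [0, 0, 0, 0, 0, 0], [0, 0, 0, 0, 0, 0], [0, 0, 0, 0, 0, 0], [0, 0, 0, 0, 0, 0], [0, 0, 0, 0, 0, 0], [0, 0, 0, 0, 0, 0]]], gripper=40)

```text
time_s: 10.25
eef_pos: [529.7, -364.8, 66.5]
orientation: [3.14, 0.055, 0.003]
contact_force: [-0.7, 0.7, 2.5]
width: 45.5
```

```bash
python3 go.py 537.9 -177.6 130 11.8
```

```text
t 10.25 tcp [ 529.7 -364.8   66.5] psi 2.0 F [-0.7  0.7  2.5] w 45.5 q [ 0.65  0.44 -0.15  1.65  0.07  1.05 -1.06]
[ 537.9 -177.6  130.    11.8] -> [  14.9 -186.7  -63.7] [ 0.06 -0.1  -9.8 ]
```

The plinth is held: the opening reads 45.5 mm on the 46 mm block.

Emit:
move_arm(commands=[[[0, 0, -30, 0, 0, 0], [1, -10, -60, 0, 0, -1], [3, -40, -64, 0, 0, -3], [6, -75, -64, 0, 0, -5], [9, -110, -64, 0, 0, -7], [12, -145, -64, 0, 0, -9], [15, -175, -64, 0, 0, -9.8], [15, -187, -64, 0, 0, -9.8], [15, -187, -64, 0, 0, -9.8], [15, -187, -64, 0, 0, -9.8]]])

```text
time_s: 11.08
eef_pos: [538.1, -177.4, 130.4]
orientation: [3.123, 0.324, 0.003]
contact_force: [0.1, -0.2, -0.6]
width: 45.7
```

```bash
python3 go.py 537.9 -177.6 17 11.8
```

```text
t 11.08 tcp [ 538.1 -177.4  130.4] psi 11.84 F [ 0.1 -0.2 -0.6] w 45.7 q [ 0.48  0.25 -0.27  1.78  0.07  1.13 -1.19]
[ 537.9 -177.6   17.    11.8] -> [ -0.4  -0.  113.4] [ 0.1  -0.1   0.04]
```

Emit:
move_arm(commands=[[[0, 0, 20, 0, 0, 0], [0, 0, 40, 0, 0, 0], [0, 0, 60, 0, 0, 0], [0, 0, 80, 0, 0, 0], [0, 0, 95, 0, 0, 0], [0, 0, 105, 0, 0, 0], [0, 0, 110, 0, 0, 0], [0, 0, 113, 0, 0, 0], [0, 0, 113.4, 0, 0, 0], [0, 0, 113.4, 0, 0, 0]]])

```text
time_s: 11.92
eef_pos: [538.8, -178.0, 17.6]
orientation: [3.123, 0.323, 0.004]
contact_force: [0.3, 0.5, 0.0]
width: 45.4
```

Emit:
move_arm(commands=[[[0, 0, 0, 0, 0, 0], [0, 0, 0, 0, 0, 0], [0, 0, 0, 0, 0, 0], [0, 0, 0, 0, 0, 0], [0, 0, 0, 0, 0, 0], [0, 0, 0, 0, 0, 0], [0, 0, 0, 0, 0, 0], [0, 0, 0, 0, 0, 0], [0, 0, -5, 0, 0, 0], [0, 0, -15, 0, 0, 0]]], gripper=65)

```text
time_s: 12.75
eef_pos: [537.8, -177.7, 32.1]
orientation: [3.124, 0.323, 0.001]
contact_force: [0.2, 0.3, 0.2]
width: 65.3
```

Emit:
move_arm(commands=[[[0, 0, -30, 0, 0, 0], [0, 0, -65, 0, 0, 0], [-10, -20, -100, 0, 0, 0], [-20, -50, -130, 0, 0, 0], [-30, -88, -150, 0, 0, 0], [-40, -125, -150, 0, 0, 0], [-50, -162, -150, 0, 0, 0], [-60, -199, -150, 0, 0, 0], [-70, -236, -150, 0, 0, 0], [-70, -250, -150, 0, 0, 0]]], gripper=87)

```text
time_s: 13.58
eef_pos: [415.5, 57.1, 182.9]
orientation: [3.122, 0.331, 0.003]
contact_force: [1.2, 0.6, -0.2]
width: 86.6
```

```bash
python3 go.py 493.5 -365 150 4.4
python3 - <<'E'
from m import *
d=cam('top'); save(d,'c.png',(300,150,480,290),4)
m,C=band(d,20,44,538,-178,50); m=big(m); print('plinth',rect(C[m]),C[m].mean(0).round(1),rect(ray(d,edge(m),33)))
m,C=band(d,46,66,493,-365,110); m=big(m); print('short',rect(C[m]),C[m].mean(0).round(1),rect(ray(d,edge(m),56)),m.sum())
E
```

```text
t 13.58 tcp [415.5  57.1 182.9] psi 12.1 F [ 1.2  0.6 -0.2] w 86.6 q [ 0.29 -0.1  -0.49  2.02 -0.05  1.21 -1.55]
[ 493.5 -365.   150.     4.4] -> [-12.3 429.   33.7] [ 0.1 -0.1  7.7]
plinth [ 539.5 -180.5   46.5   46.5   11.1] [ 538.6 -180.    33.2] [ 538.7 -180.1   47.3   46.4  -78.3]
short [ 494.  -365.9  150.2   61.7    4.3] [ 492.7 -364.7   57.2] [ 493.6 -364.6  150.    63.1    4.2] 1586
```

View pics/c.png

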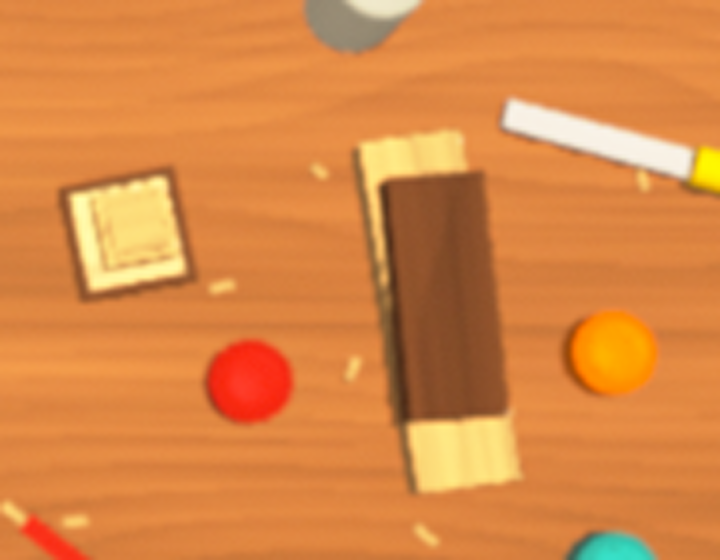

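The plinth sits inside the square tray at (135,228), turned with the tray, its top at 33 mm. The bare short board is at (445,295). I'll fetch that board now.

Emit:
move_arm(commands=[[[-1, 40, 3, 0, 0, 1], [-2, 80, 6, 0, 0, 2], [-3, 120, 9, 0, 0, 3], [-4, 160, 13, 0, 0, 4], [-6, 200, 17, 0, 0, 5], [-7, 240, 21, 0, 0, 6], [-8, 280, 25, 0, 0, 7], [-9, 320, 29, 0, 0, 7.7], [-11, 360, 33, 0, 0, 7.7], [-12, 400, 33, 0, 0, 7.7]]])

```text
time_s: 14.47
eef_pos: [488.6, -337.9, 150.9]
orientation: [3.138, 0.122, 0.004]
contact_force: [0.4, 0.5, -1.0]
width: 87.3
```

```bash
python3 go.py 493.7 -365.3 38 4.3
```

```text
t 14.47 tcp [ 488.6 -337.9  150.9] psi 4.46 F [ 0.4  0.5 -1. ] w 87.3 q [ 0.63  0.27 -0.12  1.7   0.04  1.17 -0.99]
[ 493.7 -365.3   38.     4.3] -> [  2.7  27.6 112.9] [ 0.09 -0.13  0.16]
```

Emit:
move_arm(commands=[[[1, 15, 5, 0, 0, 0], [2.7, 27.6, 15, 0, 0, 0], [2.7, 27.6, 35, 0, 0, 0], [2.7, 27.6, 55, 0, 0, 0], [2.7, 27.6, 75, 0, 0, 0], [2.7, 27.6, 92, 0, 0, 0], [2.7, 27.6, 105, 0, 0, 0], [2.7, 27.6, 111, 0, 0, 0], [2.7, 27.6, 113, 0, 0, 0], [2.7, 27.6, 113, 0, 0, 0]]])

```text
time_s: 15.3
eef_pos: [493.9, -365.5, 38.3]
orientation: [3.137, 0.122, 0.004]
contact_force: [0.2, -0.1, 0.3]
width: 87.2
```

Emit:
move_arm(commands=[[[0, 0, 0, 0, 0, 0], [0, 0, 0, 0, 0, 0], [0, 0, 0, 0, 0, 0], [0, 0, 0, 0, 0, 0], [0, 0, 0, 0, 0, 0], [0, 0, 0, 0, 0, 0], [0, 0, 0, 0, 0, 0], [0, 0, 0, 0, 0, 0], [0, 0, 0, 0, 0, 0], [0, 0, 0, 0, 0, 0]]], gripper=52, grip_force=35)

```text
time_s: 16.13
eef_pos: [494.1, -365.3, 38.6]
orientation: [3.138, 0.122, 0.004]
contact_force: [-0.4, 3.0, 4.3]
width: 59.7
```

```bash
python3 go.py 493.7 -365.3 130 4.3 569 8 130 8.4
```

```text
t 16.13 tcp [ 494.1 -365.3   38.6] psi 4.47 F [-0.4  3.   4.3] w 59.7 q [ 0.65  0.42 -0.11  1.75  0.05  0.98 -0.97]
[ 493.7 -365.3  130.     4.3] -> [ -0.1   0.1 -91.4] [ 0.09 -0.16  0.17]
[569.    8.  130.    8.4] -> [ 103.1 -366.6   -0. ] [ 0.   0.  -4.1]
```

Emit:
move_arm(commands=[[[0, 0, -15, 0, 0, 0], [0, 0, -35, 0, 0, 0], [0, 0, -60, 0, 0, 0], [0, -10, -85, 0, 0, 0], [5, -35, -92, 0, 0, 0], [10, -70, -92, 0, 0, -1], [18, -106, -92, 0, 0, -1], [26, -142, -92, 0, 0, -2], [36, -178, -92, 0, 0, -3], [46, -212, -92, 0, 0, -4]]])

```text
time_s: 16.97
eef_pos: [522.8, -148.5, 130.1]
orientation: [3.131, 0.233, 0.004]
contact_force: [2.0, 0.8, -2.0]
width: 59.8
```

```bash
python3 go.py 569 8 80 8.4
```

```text
t 16.97 tcp [ 522.8 -148.5  130.1] psi 8.52 F [ 2.   0.8 -2. ] w 59.8 q [ 0.42  0.2  -0.25  1.83  0.06  1.11 -1.27]
[569.    8.   80.    8.4] -> [  68.8 -148.    50. ] [ 0.12 -0.13  0.12]
```

Emit:
move_arm(commands=[[[14, -30, 0, 0, 0, 0], [30, -65, 0, 0, 0, 0], [46, -100, 5, 0, 0, 0], [58, -126, 15, 0, 0, 0], [65, -142, 30, 0, 0, 0], [68.8, -148, 42, 0, 0, 0], [68.8, -148, 50, 0, 0, 0], [68.8, -148, 50, 0, 0, 0], [68.8, -148, 50, 0, 0, 0], [68.8, -148, 50, 0, 0, 0]]])

```text
time_s: 17.8
eef_pos: [569.2, 6.0, 80.5]
orientation: [3.131, 0.229, 0.004]
contact_force: [0.4, -0.5, -1.4]
width: 59.2
```

```bash
python3 go.py 569 8 17 8.4; python3 -c "
from h import *
d=cam('side');save(d,'d.png',(180,150,340,290),4)"
```

```text
t 17.8 tcp [569.2   6.   80.5] psi 8.37 F [ 0.4 -0.5 -1.4] w 59.2 q [ 0.2   0.31 -0.34  1.82  0.12  1.03 -1.61]
[569.    8.   17.    8.4] -> [-0.1 -2.2 63.5] [ 0.16 -0.15 -0.03]
```

View pics/d.png

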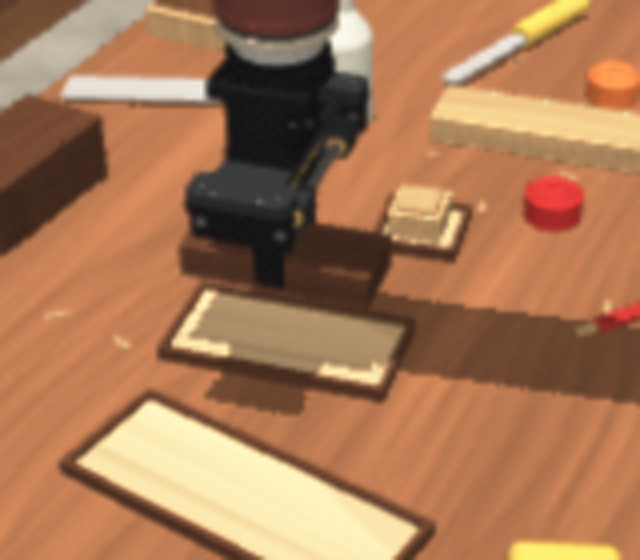

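The short board hangs level at (285,262), directly above its tray at (285,340). The pale board is still on the bench. I'll lower it and release.

Emit:
move_arm(commands=[[[0, -2, 10, 0, 0, 0], [0, -2, 22, 0, 0, 0], [0, -2, 34, 0, 0, 0], [0, -2, 45, 0, 0, 0], [0, -2, 54, 0, 0, 0], [0, -2, 60, 0, 0, 0], [0, -2, 63, 0, 0, 0], [0, -2, 63.5, 0, 0, 0], [0, -2, 63.5, 0, 0, 0], [0, -2, 63.5, 0, 0, 0]]])

```text
time_s: 18.68
eef_pos: [569.6, 8.2, 17.4]
orientation: [3.131, 0.23, 0.006]
contact_force: [0.3, -0.0, -1.2]
width: 59.7
```

Emit:
move_arm(commands=[[[0, 0, 0, 0, 0, 0], [0, 0, 0, 0, 0, 0], [0, 0, 0, 0, 0, 0], [0, 0, 0, 0, 0, 0], [0, 0, 0, 0, 0, 0], [0, 0, 0, 0, 0, 0], [0, 0, 0, 0, 0, 0], [0, 0, 0, 0, 0, 0], [0, 0, -5, 0, 0, 0], [0, 0, -15, 0, 0, 0]]], gripper=80)

```text
time_s: 19.52
eef_pos: [568.7, 8.2, 31.8]
orientation: [3.131, 0.23, 0.003]
contact_force: [-0.1, 0.1, 0.2]
width: 80.3
```

```bash
python3 go.py 500 50 140 8.4 488 -361 150 7.5
```

```text
t 19.52 tcp [568.7   8.2  31.8] psi 8.39 F [-0.1  0.1  0.2] w 80.3 q [ 0.19  0.37 -0.34  1.85  0.15  0.94 -1.64]
[500.   50.  140.    8.4] -> [ -61.6  -51.1 -108.4] [ 0.14 -0.09 -0.01]
[ 488.  -361.   150.     7.5] -> [-71.9 404.8 -10. ] [ 0.  -0.   0.9]
```

Emit:
move_arm(commands=[[[0, 0, -30, 0, 0, 0], [0, 0, -65, 0, 0, 0], [0, 0, -105, 0, 0, 0], [-15, -20, -130, 0, 0, 0], [-35, -50, -130, 0, 0, 0], [-55, -80, -130, 0, 0, 0], [-75, -110, -130, 0, 0, 0], [-97, -140, -130, 0, 0, 0], [-97, -158, -130, 0, 0, 0], [-97, -158, -130, 0, 0, 0]]], gripper=87)

```text
time_s: 20.35
eef_pos: [447.8, 154.9, 162.9]
orientation: [3.131, 0.239, 0.006]
contact_force: [0.8, 0.8, 0.6]
width: 87.1
```

```bash
cat > fin.py <<'E'
from m import *
d=cam('top')
for n,x,y,r,lo,hi,z in(('long',489,-361,135,16,40,28),('short',569,8,100,20,44,34),('plinth',538,-178,50,20,44,34),('rosette',479,363,50,20,44,34),('longT',514.5,176,135,20,44,34),('glue',684,-322,50,110,190,150),('jar',679,316,50,60,110,85)):
    m,C=band(d,lo,hi,x,y,r)
    if m.sum()<30: print(n,'none'); continue
    m=big(m); print(n,rect(C[m]),C[m].mean(0).round(1),rect(ray(d,edge(m),z)))
E
python3 fin.py; python3 go.py 488 -361 150 7.5
```

```text
long [ 488.3 -368.6  219.9   66.1    8.3] [ 486.6 -367.2   29.1] [ 488.  -366.9  219.6   67.6    8.2]
short [569.5   5.1 151.1  60.    8.5] [567.7   4.7  35. ] [568.4   5.  151.7  59.8   8.5]
plinth [ 539.5 -180.9   46.7   46.2  -78.2] [ 538.6 -180.2   32.9] [ 538.4 -180.    47.    46.8   10.9]
rosette none
longT none
glue [ 681.4 -320.9   41.7   34.7   51.1] [ 681.  -319.3  133.9] [ 676.8 -313.5   44.8   40.5   -7.9]
jar [676.3 316.8  58.8  58.1  26.4] [674.3 315.2  82.5] [673.2 313.8  68.   58.9  47.2]
t 20.4 tcp [448.9 152.6 162.6] psi 8.62 F [ 0.1 -0.8  1. ] w 87.2 q [ 0.06  0.04 -0.49  1.94  0.03  1.16 -1.86]
[ 488.  -361.   150.     7.5] -> [-38.4 513.6  13.7] [ 0.14 -0.21  1.12]
```

The short board is in its tray, within about 3 mm, angle 8.5° against 8.4°, top at 35 mm. The rosette and long tray are hidden by the arm in this view. The long board is at (488,-367), angle 8.2°.

Emit:
move_arm(commands=[[[-3, 40, 0, 0, 0, 0], [-6, 81, 0, 0, 0, 0], [-9, 122, 0, 0, 0, 0], [-12, 163, 0, 0, 0, 0], [-15, 204, 0, 0, 0, 0], [-18, 245, 0, 0, 0, 0], [-21, 286, 0, 0, 0, 0], [-24, 327, 0, 0, 0, 0], [-27, 368, 0, 0, 0, 0], [-30, 405, 0, 0, 0, 0.4]]])

```text
time_s: 21.23
eef_pos: [479.1, -256.7, 164.2]
orientation: [3.13, 0.221, 0.006]
contact_force: [1.1, 0.8, -0.7]
width: 87.4
```

```bash
python3 go.py 488.2 -367 70 8.2
```

```text
t 21.23 tcp [ 479.1 -256.7  164.2] psi 8.08 F [ 1.1  0.8 -0.7] w 87.4 q [ 0.49  0.16 -0.09  1.8   0.02  1.17 -1.03]
[ 488.2 -367.    70.     8.2] -> [ -6.9 110.2  94.5] [ 0.21 -0.22 -0.12]
```

Emit:
move_arm(commands=[[[-2, 35, 5, 0, 0, 0], [-4, 70, 15, 0, 0, 0], [-6, 100, 35, 0, 0, 0], [-7, 110, 60, 0, 0, 0], [-7, 110, 85, 0, 0, 0], [-7, 110, 94, 0, 0, 0], [-7, 110, 94.5, 0, 0, 0], [-7, 110, 94.5, 0, 0, 0], [-7, 110, 94.5, 0, 0, 0], [-7, 110, 94.5, 0, 0, 0]]])

```text
time_s: 22.07
eef_pos: [489.1, -367.2, 72.0]
orientation: [3.129, 0.222, 0.01]
contact_force: [-0.9, 0.1, 0.2]
width: 87.0
```

```bash
python3 go.py 488.2 -367 10.5 8.2
```

```text
t 22.07 tcp [ 489.1 -367.2   72. ] psi 8.12 F [-0.9  0.1  0.2] w 87.0 q [ 0.59  0.37 -0.03  1.74  0.01  1.03 -0.87]
[ 488.2 -367.    10.5    8.2] -> [-1.3 -0.7 61.5] [ 0.32 -0.34 -0.08]
```

Emit:
move_arm(commands=[[[-1, -0.5, 12, 0.3, -0.3, 0], [-1, -0.5, 25, 0.3, -0.3, 0], [-1, -0.5, 37, 0.3, -0.3, 0], [-1, -0.5, 47, 0.3, -0.3, 0], [-1, -0.5, 55, 0.3, -0.3, 0], [-1, -0.5, 60, 0.3, -0.3, 0], [-1, -0.5, 61.5, 0.3, -0.3, 0], [-1, -0.5, 61.5, 0.3, -0.3, 0], [-1, -0.5, 61.5, 0.3, -0.3, 0], [-1, -0.5, 61.5, 0.3, -0.3, 0]]])

```text
time_s: 22.9
eef_pos: [488.9, -367.4, 11.1]
orientation: [3.133, 0.222, 0.002]
contact_force: [0.7, 0.1, -0.2]
width: 86.9
```

Emit:
move_arm(commands=[[[0, 0, 0, 0, 0, 0], [0, 0, 0, 0, 0, 0], [0, 0, 0, 0, 0, 0], [0, 0, 0, 0, 0, 0], [0, 0, 0, 0, 0, 0], [0, 0, 0, 0, 0, 0], [0, 0, 0, 0, 0, 0], [0, 0, 0, 0, 0, 0], [0, 0, 0, 0, 0, 0], [0, 0, 0, 0, 0, 0]]], gripper=55, grip_force=50)

```text
time_s: 23.73
eef_pos: [488.9, -367.2, 11.2]
orientation: [3.133, 0.223, 0.002]
contact_force: [-0.8, 3.3, 4.6]
width: 63.5
```

```bash
python3 go.py 500 -200 130 4 514 178 130 -8.6
```

```text
t 23.73 tcp [ 488.9 -367.2   11.2] psi 8.13 F [-0.8  3.3  4.6] w 63.5 q [ 0.59  0.45 -0.03  1.77  0.02  0.92 -0.87]
[ 500. -200.  130.    4.] -> [  34.8 -163.8 -118.8] [ 0.04 -0.09  4.13]
[514.  178.  130.   -8.6] -> [  40.3 -376.1   -0. ] [-0.  -0.  12.6]
```

Emit:
move_arm(commands=[[[0, 0, -12, 0, 0, 0], [0, 0, -30, 0, 0, 0], [0, 0, -55, 0, 0, 0], [0, 0, -80, 0, 0, 0], [3, -12, -103, 0, 0, 0], [8, -35, -117, 0, 0, 1], [14, -65, -119, 0, 0, 2], [21, -100, -119, 0, 0, 3], [28, -132, -119, 0, 0, 4], [35, -164, -119, 0, 0, 4.1]]])

```text
time_s: 24.57
eef_pos: [499.9, -198.6, 130.8]
orientation: [3.139, 0.108, 0.003]
contact_force: [1.8, 0.2, -1.9]
width: 63.7
```

```bash
python3 go.py 514 178 130 -8.6
```

```text
t 24.57 tcp [ 499.9 -198.6  130.8] psi 3.93 F [ 1.8  0.2 -1.9] w 63.7 q [ 0.4   0.18 -0.12  1.85  0.02  1.11 -1.23]
[514.  178.  130.   -8.6] -> [  39.9 -374.8    0.4] [ 0.06 -0.12 12.53]
```

Emit:
move_arm(commands=[[[4, -36, 0, 0, 0, 1], [8, -74, 0, 0, 0, 2], [12, -112, 0, 0, 0, 4], [16, -150, 0, 0, 0, 5], [20, -190, 0, 0, 0, 7], [24, -230, 0, 0, 0, 8], [29, -270, 0, 0, 0, 10], [33, -308, 0, 0, 0, 11], [37, -343, 0, 0, 0, 12], [40, -368, 0, 0, 0, 12.5]]])

```text
time_s: 25.4
eef_pos: [514.2, 174.8, 131.1]
orientation: [3.133, -0.232, 0.005]
contact_force: [1.3, 0.2, -2.8]
width: 63.9
```

```bash
python3 go.py 514 178 70 -8.6
```

```text
t 25.4 tcp [514.2 174.8 131.1] psi -8.48 F [ 1.3  0.2 -2.8] w 63.9 q [-0.07  0.21 -0.38  1.83  0.09  1.12 -2.2 ]
[514.  178.   70.   -8.6] -> [-0.8 -3.1 61.1] [-0.01 -0.17  0.12]
```

Emit:
move_arm(commands=[[[-1, -2, 5, 0, 0, 0], [-1, -3, 17, 0, 0, 0], [-1, -3, 30, 0, 0, 0], [-1, -3, 42, 0, 0, 0], [-1, -3, 52, 0, 0, 0], [-1, -3, 59, 0, 0, 0], [-1, -3, 61, 0, 0, 0], [-1, -3, 61, 0, 0, 0], [-1, -3, 61, 0, 0, 0], [-1, -3, 61, 0, 0, 0]]])

```text
time_s: 26.23
eef_pos: [514.3, 177.9, 70.7]
orientation: [-3.133, 0.233, -0.006]
contact_force: [-0.3, 0.5, -3.1]
width: 63.7
```

```bash
python3 go.py 514 178 18 -8.6; python3 -c "
from h import *
d=cam('side');save(d,'e.png',(150,150,350,340),3)"
```

```text
t 26.23 tcp [514.3 177.9  70.7] psi -8.49 F [-0.3  0.5 -3.1] w 63.7 q [-0.08  0.28 -0.38  1.88  0.12  1.   -2.24]
[514.  178.   18.   -8.6] -> [-0.5  0.  52.7] [-0.03 -0.22  0.11]
```

View pics/e.png

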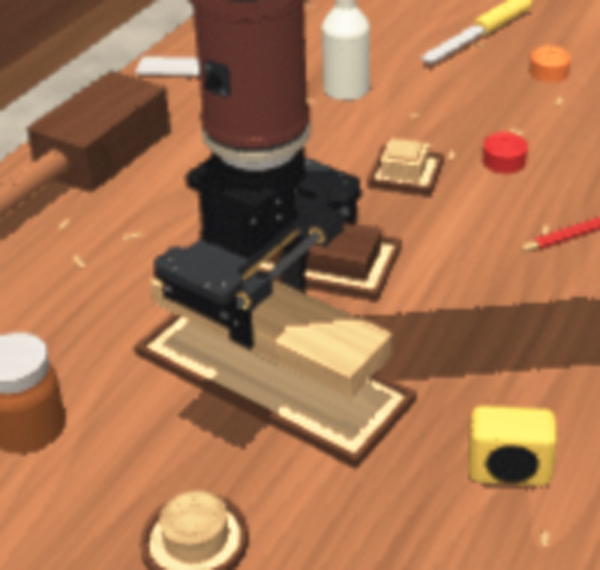

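The long board is held level at (275,330), parallel to and above its tray. The rosette is flat in its tray at (195,525), and the plinth and short board are both in theirs. I'll lower and release.

Emit:
move_arm(commands=[[[0, 0, 8, 0, 0, 0], [0, 0, 18, 0, 0, 0], [0, 0, 28, 0, 0, 0], [0, 0, 38, 0, 0, 0], [0, 0, 46, 0, 0, 0], [0, 0, 51, 0, 0, 0], [0, 0, 52.5, 0, 0, 0], [0, 0, 53, 0, 0, 0], [0, 0, 53, 0, 0, 0], [0, 0, 53, 0, 0, 0]]])

```text
time_s: 27.12
eef_pos: [514.8, 178.2, 18.0]
orientation: [-3.132, 0.232, -0.007]
contact_force: [0.8, -0.2, -2.9]
width: 63.8
```

Emit:
move_arm(commands=[[[0, 0, 0, 0, 0, 0], [0, 0, 0, 0, 0, 0], [0, 0, 0, 0, 0, 0], [0, 0, 0, 0, 0, 0], [0, 0, 0, 0, 0, 0], [0, 0, 0, 0, 0, 0], [0, 0, 0, 0, 0, 0], [0, 0, 0, 0, 0, 0], [0, 0, -5, 0, 0, 0], [0, 0, -15, 0, 0, 0]]], gripper=84)

```text
time_s: 27.95
eef_pos: [513.9, 177.9, 32.5]
orientation: [3.133, -0.232, 0.004]
contact_force: [-0.1, -0.1, -0.1]
width: 84.2
```

Emit:
move_arm(commands=[[[0, 0, -30, 0, 0, 0], [0, 0, -65, 0, 0, 0], [0, 0, -105, 0, 0, 0], [0, 15, -145, 0, 0, 0], [0, 45, -180, 0, 0, 0], [0, 85, -180, 0, 0, 0], [0, 125, -180, 0, 0, 0], [0, 165, -180, 0, 0, 0], [0, 205, -180, 0, 0, 0], [0, 245, -180, 0, 0, 0]]])

```text
time_s: 28.78
eef_pos: [476.7, -66.1, 213.9]
orientation: [-3.133, 0.232, -0.007]
contact_force: [1.2, 0.2, 0.7]
width: 83.9
```

Emit:
move_arm(commands=[[[0, 40, 0, 0, 0, 0], [0, 80, 0, 0, 0, 0], [0, 120, 0, 0, 0, 0], [0, 160, 0, 0, 0, 0], [0, 200, 0, 0, 0, 0], [0, 220, 0, 0, 0, 0], [0, 220, 0, 0, 0, 0], [0, 220, 0, 0, 0, 0], [0, 220, 0, 0, 0, 0], [0, 220, 0, 0, 0, 0]]])

```text
time_s: 29.62
eef_pos: [444.9, -282.1, 214.2]
orientation: [-3.133, 0.228, -0.008]
contact_force: [0.4, 0.4, 0.3]
width: 83.9
```

```bash
python3 go.py; python3 fin.py; python3 -c "
from h import *
save(cam('top'),'f.png',s=1.4)"
```

```text
t 29.62 tcp [ 444.9 -282.1  214.2] psi -8.34 F [0.4 0.4 0.3] w 83.9 q [ 0.45  0.09  0.04  1.78 -0.01  1.27 -1.23]
long [ 426.3 -255.7   32.1   14.9   89.8] [ 426.4 -254.2   26.8] [ 426.2 -255.7   31.9   14.7  -89.7]
short [569.7   5.1 151.4  59.9   8.5] [567.7   4.7  35.1] [568.6   5.  151.3  59.8   8.5]
plinth [ 539.4 -180.8   46.6   46.2   11.1] [ 538.5 -180.    33.4] [ 538.5 -180.    46.8   46.8  -79. ]
rosette [478.  358.9  51.   50.7  11.4] [477.6 357.6  32.3] [477.3 357.   53.1  50.8  46.4]
longT [514.4 174.7 220.7  66.2  -9. ] [512.6 173.7  34.6] [513.9 173.3 219.8  66.8  -8.5]
glue [ 682.8 -318.3   39.5   35.    37. ] [ 680.9 -318.9  134.6] [ 675.5 -315.2   48.7   37.1  -60.3]
jar [6.765e+02 3.172e+02 5.860e+01 5.800e+01 5.000e-01] [674.1 315.   82.6] [673.3 313.7  64.4  64.4 -87.6]
```

View pics/f.png

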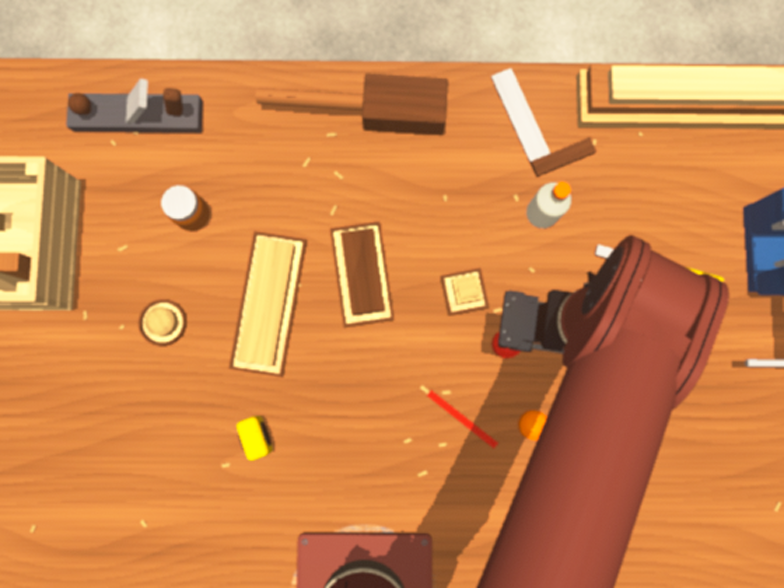

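All four parts lie inside their trays and the arm is clear of them. The bottle and jar have not moved.

```bash
python3 -c "
from h import *
print(close_job())"
```

```text
the job is handed in; nothing more can be done
None
```

I took the stack apart from the top down (rosette, plinth, short board, long board), set each part in its own tray, let go, drew the arm clear and handed the job in at about 29.7 s.

My last top-camera checks, each against the tray as first measured:

| Part | Offset from tray centre | Angle, part vs tray | Top height |
|---|---|---|---|
| Long board | about 1–3 mm | -8.5 to -9.0° vs -8.6° | 34.6 mm |
| Short board | about 3 mm | 8.5° vs 8.4° | 35.1 mm |
| Plinth | about 3 mm | 11.1° vs 11.8° | 33.4 mm |
| Rosette | about 4–6 mm | round, no angle | 32.3 mm |

- **Heights:** 34 mm is expected for a part on the tray floor. The rosette's reading is a mean over its dished top, so it comes out lower.
- **Bystanders:** the bottle and jar stood where they started, to within about 4 mm of measuring noise.
- **Disagreement:** every part read 3–4 mm further to the right (lower y) in the camera than where the arm released it. That suggests a small calibration bias, still well inside the 15 mm limit.

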